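# Plungers and keyed stem into a drain valve

## Robot

A 6-joint arm with a two-finger parallel gripper is mounted at the origin on the work surface. World frame = base frame: x ahead of the robot, y to its left, z up, the work surface at z = 0. Lengths are in m, angles in degrees, forces in N, time in s.
With the tool pointing down it reaches from about 0.3 to 0.75 m from the base axis. Payload 8.5 kg.
Tool frame: the origin (TCP) lies on the centre line of the jaws, within the pads' length; the fingertips stand 17 mm ahead of it and the grasp point (between the pads) lies 2 mm behind it; z points along the fingers, y is the line along which they close (so a half turn about z gives the same grasp; the last joint's range is limited). The gripper opens to 85 mm and grips with 20 to 120 N. Pads are 22 mm wide; open, the fingers measure 114 mm over their backs; the gripper's body (76 mm by 85 mm) begins 54 mm behind the grasp point. The pads swing forward as they close: fully open they stand 13 mm farther back than shut.
Start: joints at [-79.773, 21.807, 74.336, -0, 83.858, -12.336], TCP at [0.211, -0.508, 0.248] pointing down, gripper open.
Joint ranges: [-178.18, 178.18], [-50.72, 133.34], [12.68, 142.11], [-81.47, 261.47], [9.98, 163.14], [-165.26, 165.26]. Speed limits (degrees/s): [136.94, 136.94, 180, 180, 180, 180].

## Interface

Orientations are given as a 3x3 rotation matrix whose columns are the frame's x, y, z axes.
In Python, from rig import env gives the robot as it stands.
- The arm moves only by the shell command python3 -m handwheel 'ROWS' [OPENING] [FORCE]. ROWS is JSON, a list that holds one entry, the list of rows, each a list of 4 numbers: the shift along the tool's x, y, z in m, then the turn about the tool's z in rad. In form: [[[x, y, z, roll], ...]]. A call has 1 to 5 rows; each row shifts and turns the commanded pose from where the row before left it, along the tool's axes as they then stand; what a row does not reach is not made up. A row lasts 1/12 s, in which the tool goes at most 41.7 mm and 7.16 degrees, less where a joint would pass 70% of its speed; a pose out of reach is approached as far as the arm can. A call is refused whole if a number of a shift passes 0.0417 or a number of a turn 0.125, either way. A call with a gripper value outside its range is refused whole. OPENING is the opening in per cent of the stroke, from 0 (shut) to 100 (fully open), set as the call begins (- or left out, the last holds). The fingers move at their own pace and stop on an object; FORCE is the grip in N (left out, the last holds). Time passes only in rows, so rows that do not move let the fingers close. It gives the time, the measured TCP pose, the force and the opening at its end, in the units of the state.
- env.observe(): the state, without advancing time (a new reading comes with each control period).
- env.get_image(name): name is "scene" or "top" or "wrist"; returns (picture, depth): 400x640x3 uint8, red, green, blue; 400x640 float32, m along the optical axis (not along the pixel's ray), 0 where there is no reading.
- env.camera_params(name): a dict with "K" (3x3 intrinsics, pixels), "D" ([k1, k2, p1, p2, k3] as OpenCV has them; the pictures are not rectified), "rvec" (rotation vector, rad) and "tvec" (3), from world to camera coordinates, as OpenCV has them. Camera axes: x right, y down, z forward; pixel columns grow to the right and rows downward; lengths in m; the calibration is good to about 2 mm. A picture is of the moment at which its call begins: read the wrist's pose just before it. camera_params takes no time and is no camera call; for the wrist camera it gives the pose at the moment of the call.
- env.close_job(): hands the job in, once; it reports no verdict.
The state is a dict: "time_s": time; "q": joint angles; "qvel": joint speeds; "joint_efforts": joint torques, N m; "position": TCP position; "tool_rot": TCP orientation; "ft_force": force on the tool from outside, world axes, zero at the start; "wrist_torque": the same for the moment, N m; "grip_width": finger opening in m.
Only numpy, scipy, OpenCV 4.12 (cv2) and the standard library are available. Lean on these libraries where they do the work, as an engineer would, in place of code of your own. Each camera call takes 0.05 s, during which the arm holds its last target. There are 200 camera calls.

## Task

Get the drain valve ready for its retaining pin: first drop the two brass plungers, one into each of the two round bores in the valve's top face, and only then take the keyed stem by its blue handle and push its shaft into the keyed bore, turning it until the key slips into the keyway, and keep pushing against the spring until the white collar sits fully home on the valve's face. Finish while still gripping the handle and holding the stem pushed down (the spring lifts it again if you let go), and leave the other things on the bench where they are.

Things in the scene. Friction and masses are not known exactly. Their poses are not given: they have to be found in the camera images.
- valve: Fixed light grey plastic block 100 (x) x 104 (y) x 90 mm high, a white pipe stub (64 mm dia, axis 42 mm up, 45 mm long) on its +x and -x sides. Origin: centre of underside, z up. Flat top face: keyed bore in the middle, plunger bores at y = +35 and -35 mm, four screw heads 4 mm high at the corners, a red stripe from the keyway out along +x.
- keyed_mouth (a point): Centre of the keyed bore at the level of the top face; axes as the valve's. The bore is 23.5 mm in diameter, with a keyway 8.5 mm wide reaching 18.5 mm from the axis towards +x over its whole depth. Inside, 50 mm below the face, is a spring-loaded steel seat.
- bore_left (a point): Mouth centre, at the level of the top face, of the round plunger bore on the valve's +y side: 22 mm in diameter, 38 mm deep, blind.
- bore_right (a point): Mouth centre, at the level of the top face, of the round plunger bore on the valve's -y side: 22 mm in diameter, 38 mm deep, blind.
- spring_seat (a joint): How far the spring seat in the keyed bore is pushed down, m: 0 at rest, about 0.012 with the stem fully home. The spring pushes back with 3.5 N at once and about 7.7 N at 0.012 (350 N/m); the stem's own weight does not press it down.
- stem: Keyed stem, about 0.18 kg, upright in the wooden block. Origin on its axis at the underside of the white collar (90 mm dia, 8 mm thick), z up. Blue handle bar on the collar: 60 mm along x, 16 mm wide in y, top 42 mm above the origin. Below the collar a brass shaft with a key on its +x side, hidden in the block: a red square on the collar's top at +x shows its direction.
- stem_nose (a point): Centre of the shaft's lower end, 62 mm below the stem's origin; axes as the stem's. The shaft is 21 mm in diameter; its steel key, 6 mm wide, reaches 16.5 mm from the axis and runs from the collar down to 16 mm above this end. The last 16 mm are plain, the last 7 mm of them tapered.
- stand: Fixed wooden block 100 x 100 x 75 mm high, origin at the centre of its underside; a 41 mm hole in the middle of its top holds the stem's shaft loosely, the collar resting on the top.
- tray: Fixed orange parts tray 170 (x) x 120 (y) mm, walls 16 mm high and 4 mm thick, floor 4 mm thick; origin at the centre of its underside. The two plungers stand in it side by side along its x, at least 50 mm apart.
- plunger_a: Brass plunger, upright plain cylinder 16 mm in diameter, 36 mm high, 60 g, standing in the tray's -x half. Origin at the centre of its underside, z up. Either plunger fits either bore; dropped in, it stands on the bore's bottom, its top 2 mm below the valve's face.
- plunger_b: Brass plunger, the same as plunger_a, standing in the tray's +x half.
- tape_measure: Bystander: red tape measure 70 x 45 x 40 mm, near the robot; origin at the centre of its underside.
- tee: Bystander: white pipe tee lying flat, 136 mm long, 66 mm high; origin at the centre of its underside.
- battery: Bystander: black drill battery 110 x 75 x 61 mm; origin at the centre of its underside.
- cement_can: Bystander: can with a blue label, 66 mm in diameter, 100 mm high; origin at the centre of its underside.
- coupling: Bystander: white pipe coupling standing on end, 66 mm in diameter, 50 mm high; origin at the centre of its underside.
- square: Bystander: flat aluminium triangular square, 130 mm legs, 4 mm thick with an 18 mm high edge; origin in its middle on the underside.
There are look-alikes about, which are no part of the job. What is shaped like the stem but green or purple is not meant.

How it is judged (in metres and radians):
On the way, in this order (a step that is already met when the one before it is completed fails the run):
1. both plungers stand in their bores, one in each, and the stem has not been put in yet ((((horizontal distance between plunger_a and bore_left below 0.006 m and z of plunger_a in the frame of bore_left below -0.034 m and angle between plunger_a's own z axis and vertical below 0.15 rad) and (horizontal distance between plunger_b and bore_right below 0.006 m and z of plunger_b in the frame of bore_right below -0.034 m and angle between plunger_b's own z axis and vertical below 0.15 rad)) or ((horizontal distance between plunger_a and bore_right below 0.006 m and z of plunger_a in the frame of bore_right below -0.034 m and angle between plunger_a's own z axis and vertical below 0.15 rad) and (horizontal distance between plunger_b and bore_left below 0.006 m and z of plunger_b in the frame of bore_left below -0.034 m and angle between plunger_b's own z axis and vertical below 0.15 rad))) and (horizontal distance between stem and keyed_mouth above 0.03 m or z of stem_nose in the frame of keyed_mouth above 0 m)), for 0.2 s.
2. the stem's key has slipped into the keyway (horizontal distance between stem and keyed_mouth below 0.004 m and z of stem_nose in the frame of keyed_mouth below -0.022 m), for 0.05 s.
At the end, for the whole second after the job is handed in: Each bore holds one upright plunger standing on its bottom; collar within 2.5 mm of the face, 3 mm of the axis, tilt under 0.05 rad, spring seat down over 9.5 mm; fingers on the stem (over 3 N), stem pressing on the valve with over 4 N; bystanders not shifted over 30 mm ((((horizontal distance between plunger_a and bore_left below 0.006 m and z of plunger_a in the frame of bore_left below -0.034 m and angle between plunger_a's own z axis and vertical below 0.15 rad) and (horizontal distance between plunger_b and bore_right below 0.006 m and z of plunger_b in the frame of bore_right below -0.034 m and angle between plunger_b's own z axis and vertical below 0.15 rad)) or ((horizontal distance between plunger_a and bore_right below 0.006 m and z of plunger_a in the frame of bore_right below -0.034 m and angle between plunger_a's own z axis and vertical below 0.15 rad) and (horizontal distance between plunger_b and bore_left below 0.006 m and z of plunger_b in the frame of bore_left below -0.034 m and angle between plunger_b's own z axis and vertical below 0.15 rad))) and horizontal distance between stem and keyed_mouth below 0.003 m and z of stem in the frame of keyed_mouth below 0.0025 m and angle between stem's own z axis and vertical below 0.05 rad and value of joint spring_seat above 0.0095 m and contact force between the fingers and stem above 3 N and contact force between stem and valve above 4 N); the arm keeps its last pose, push and grip.
It fails at once if a bystander is shifted by more than 30 mm (distance of any of tape_measure, tee, battery, cement_can, coupling, square from where it was at the start of the episode above 0.03 m).
It also fails if it takes over 72 s, if anything falls off the work surface, if the arm or the gripper's body presses on something with over 40 N, if the wrist force passes 120 N, or if a joint passes its speed limit or range.

## Working session

There is one attempt and no reset: what is moved stays moved. The work goes in short steps, Python scripts to look and compute and a shell command to move; the robot and the scene stay as the last step left them, time stands still between calls to the robot, and variables do not carry over. Pictures are saved under pics/ and viewed, on a budget of 10 in all, crops included, one or two more only if the job needs it, and the job is handed in when it is done.

```bash
ls; mkdir -p pics
cat > h.py <<'E'
from rig import env
import numpy as np, cv2
def cam(n):
    c=env.camera_params(n); K=np.array(c["K"],float);D=np.array(c["D"],float)
    R=cv2.Rodrigues(np.array(c["rvec"],float))[0];t=np.array(c["tvec"],float).ravel()
    return K,D,R,t
def ray(c,px):
    K,D,R,t=c
    u=cv2.undistortPoints(np.array(px,float).reshape(-1,1,2),K,D).reshape(-1,2)
    return -R.T@t,(np.c_[u,np.ones(len(u))])@R
def plane(c,px,z):
    o,d=ray(c,px); return o+d*((z-o[2])/d[:,2])[:,None]
def cloud(c,depth):
    h,w=depth.shape; g=np.stack(np.meshgrid(np.arange(w),np.arange(h)),-1).reshape(-1,2)
    o,d=ray(c,g); return (o+d*depth.reshape(-1,1)).reshape(h,w,3)
def grab(n):
    c=cam(n); im,d=env.get_image(n); return c,im,d
def save(f,im): cv2.imwrite('pics/'+f,im[...,::-1])
E
python3 - <<'E'
from h import *
for n in('scene','top'):
    c,im,d=grab(n); save(n+'0.png',im); np.savez(n+'0.npz',im=im,d=d,P=cloud(c,d))
    print(n,-c[2].T@c[3],(d>0).mean())
print(env.observe())
E
```

```text
pics
scene [ 1.08706738 -0.51147163  0.64922309] 0.9959609375
top [0.45092501 0.02848182 1.09996638] 0.99587109375
{'time_s': 0.1, 'q': array([-7.97747132e+01,  2.18385667e+01,  7.43791229e+01, -4.17464850e-04,
        8.38576097e+01, -1.23371294e+01]), 'qvel': array([ 0.04160613, -0.11645822, -0.22086784,  0.03604732,  0.04077005,
       -0.04732581]), 'joint_efforts': array([ 4.03358878e-03, -4.49221945e+01, -2.31656474e+01, -1.07139952e-04,
        3.66191358e-03, -1.68792690e-05]), 'position': array([ 0.21097085, -0.50767397,  0.24776762]), 'tool_rot': array([[ 9.23461833e-01,  3.83690220e-01, -2.40428140e-04],
       [ 3.83690197e-01, -9.23460970e-01,  1.29205938e-03],
       [ 2.73724543e-04, -1.28541744e-03, -9.99999136e-01]]), 'ft_force': array([-0.34277728, -0.28112382, -0.93170289]), 'wrist_torque': array([ 0.03006058,  0.01010323, -0.05216695]), 'grip_width': 0.08550127551347524}
```

View pics/top0.png

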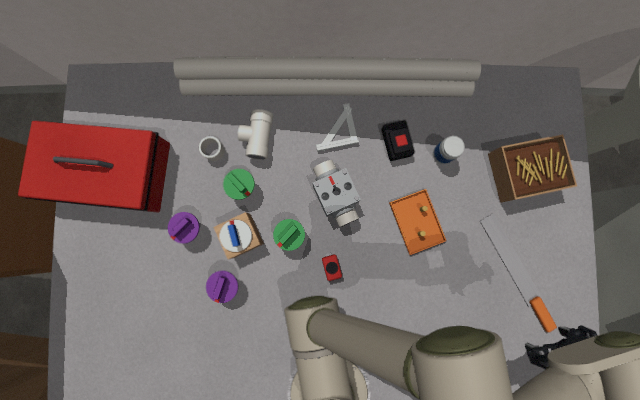

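View pics/scene0.png

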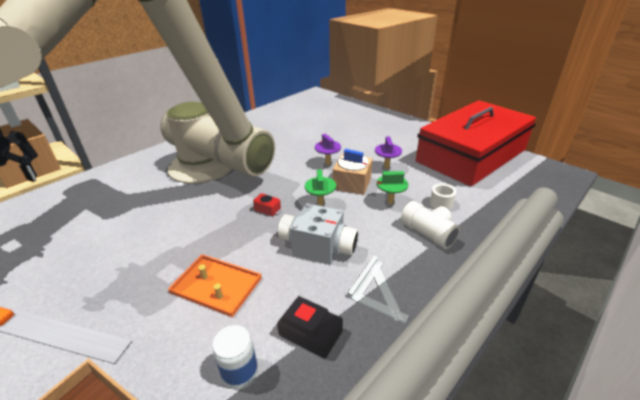

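The top view shows the stem (blue handle, white collar) at (235,236). The green ones at (239,183) and (289,235) and the purple ones at (184,228) and (222,287) are look-alikes. The valve is at (336,190), with its red stripe at (333,181). The tray is at (417,222), with plungers at about (424,210) and (422,236). Next I'll measure and crop.

```bash
cat > m.py <<'E'
from h import *
c=cam('top'); f=np.load('top0.npz'); im,d,P=f['im'],f['d'],f['P']
hsv=cv2.cvtColor(im,cv2.COLOR_RGB2HSV)
def box(u0,v0,u1,v1):
    m=np.zeros(d.shape,bool); m[v0:v1,u0:u1]=1; return m
H,S,V=hsv[...,0],hsv[...,1],hsv[...,2]; Z=P[...,2]
def blob(name,m,z):
    ys,xs=np.nonzero(m); px=np.c_[xs,ys].astype(np.float32)
    q=plane(c,px,z); cen=q.mean(0); r=cv2.minAreaRect((q[:,:2]*1000).astype(np.float32))
    print(name,len(px),'px',px.mean(0).round(1),'xy',cen[:2].round(4),'depthz',np.median(Z[m]).round(4),'rect(mm)',np.round(r[0],1),np.round(r[1],1),round(r[2],1)); return cen
st=box(212,212,265,262)
blue=st&(H>100)&(H<130)&(S>120); bl=blob('handle',blue,.117)
col=st&(Z>.077)&(Z<.09)&(S<60); blob('collar',col,.083)
red=st&((H<6)|(H>174))&(S>150); rd=blob('redsq',red,.083)
blob('collar+all',st&(Z>.077)&(Z<.125),.083)
va=box(300,150,375,235)
top=va&(Z>.083)&(Z<.098); vt=blob('valvetop',top,.09)
vr=va&((H<8)|(H>172))&(S>120); r2=blob('stripe',vr,.09)
dark=va&top&(V<90)
n,l,s,ce=cv2.connectedComponentsWithStats(dark.astype(np.uint8))
for i in range(1,n):
    if s[i,4]>12: blob('dark%d'%i,l==i,.09)
tr=box(385,180,450,260)
or_=tr&(S>150)&(H<14); blob('tray',or_,.01)
for k,b in (('pl1',box(412,200,434,222)),('pl2',box(410,225,432,247))):
    blob(k,b&(Z>.028)&(Z<.06),.04)
a=im[150:270,205:445]; save('crop.png',cv2.resize(a,None,fx=3.3,fy=3.3,interpolation=cv2.INTER_CUBIC))
E
python3 m.py
```

```text
handle 146 px [233.5 234.9] xy [0.4639 0.2579] depthz 0.1145 rect(mm) [463.8 258. ] [57.2 18.3] 15.3
collar 597 px [236.  235.8] xy [0.4619 0.2589] depthz 0.0819 rect(mm) [461.4 264.8] [89.  95.9] 33.8
redsq 10 px [231.5 222. ] xy [0.5004 0.2723] depthz 0.0831 rect(mm) [500.4 272.3] [8.6 5.6] 90.0
collar+all 812 px [235.3 235.2] xy [0.4635 0.261 ] depthz 0.0825 rect(mm) [463.6 260.3] [ 90.4 103.4] 32.3
valvetop 1160 px [336.2 191. ] xy [ 0.5868 -0.0212] depthz 0.0891 rect(mm) [587.1 -21.2] [100.2 104.2] 24.1
stripe 22 px [331.4 180.1] xy [ 0.6178 -0.0078] depthz 0.0892 rect(mm) [618.3  -7.3] [23.   6.3] 26.0
tray 2069 px [417.2 221.8] xy [ 0.5033 -0.2707] depthz 0.003 rect(mm) [ 503.9 -270.8] [169.6 120.4] 20.4
pl1 21 px [424. 208.] xy [ 0.5425 -0.2841] depthz 0.0378 rect(mm) [ 542.5 -284.1] [12.2 11.9] 89.8
pl2 22 px [422.1 233.1] xy [ 0.4684 -0.2761] depthz 0.0365 rect(mm) [ 468.7 -275.8] [12.1 11.7] 89.6
```

View pics/crop.png

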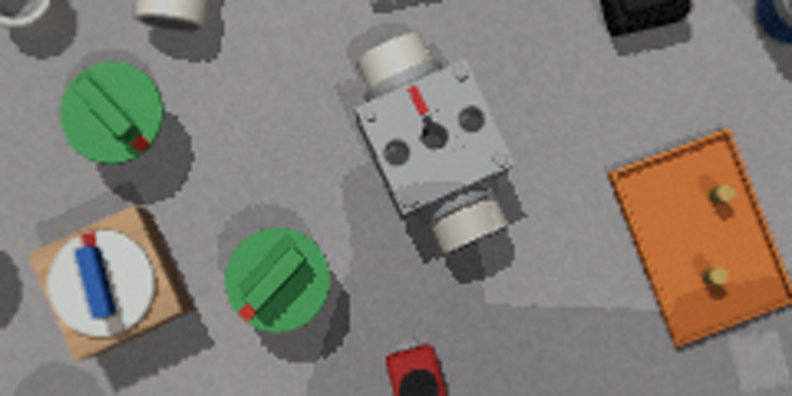

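The crop confirms it: blue handle, white collar and red square at (90,239), against the green look-alikes at (110,108) and (278,278). The valve (yaw about 24°), tray and plungers match their known sizes. I'm moving over the tray for a wrist look.

```bash
cat > go.py <<'E'
# usage: go.py x y z yawdeg : prints shift still needed in tool axes (after final yaw not considered)
import sys
from h import *
s=env.observe(); R=np.array(s['tool_rot']); p=np.array(s['position'])
t=np.array([float(a) for a in sys.argv[1:4]]); yaw=np.degrees(np.arctan2(R[1,0],R[0,0]))
print('t',s['time_s'],'p',p.round(4),'yaw',yaw.round(2),'need',(R.T@(t-p)).round(4),'ft',np.round(s['ft_force'],1),'w',round(s['grip_width'],4))
if len(sys.argv)>4: print('roll',round(-np.radians(float(sys.argv[4])-yaw),4))
E
python3 -m handwheel '[[[0.03,-0.008,0,0],[0.03,-0.008,0,0],[0.03,-0.008,0,0],[0.03,-0.008,0,0],[0.03,-0.008,0,0]]]' 60 40 && python3 -m handwheel '[[[0.03,-0.008,0,0],[0.03,-0.008,0,0],[0.03,-0.008,0,0],[0.03,-0.008,0,0],[0.03,-0.008,0,0]]]' && python3 -m handwheel '[[[0.03,-0.008,0,0],[0.03,-0.008,0,0],[0,0,0,0],[0,0,0,0]]]'
python3 go.py 0.505 -0.28 0.25 20
python3 - <<'E'
from h import *
c,im,d=grab('wrist'); save('w1.png',im); np.savez('w1.npz',im=im,d=d,P=cloud(c,d),K=c[0],D=c[1],R=c[2],t=c[3]); print(-c[2].T@c[3])
E
```

```text
time_s: 0.52
position: [0.3351, -0.4123, 0.248]
tool_rot: [[0.924, 0.383, -0.0], [0.383, -0.924, 0.001], [-0.0, -0.001, -1.0]]
ft_force: [0.3, -0.3, -0.5]
grip_width: 0.0516
time_s: 0.93
position: [0.4584, -0.3176, 0.248]
tool_rot: [[0.923, 0.384, -0.001], [0.384, -0.923, 0.001], [-0.0, -0.001, -1.0]]
ft_force: [0.8, 0.1, -0.2]
grip_width: 0.0511
time_s: 1.27
position: [0.5073, -0.2801, 0.2477]
tool_rot: [[0.922, 0.386, -0.001], [0.386, -0.922, 0.001], [-0.001, -0.001, -1.0]]
ft_force: [-1.2, 0.4, 0.3]
grip_width: 0.0512
t 1.2667 p [ 0.5073 -0.2801  0.2477] yaw 22.71 need [-0.0021 -0.001  -0.0023] ft [-1.2  0.4  0.3] w 0.0512
roll 0.0473
[ 0.56846775 -0.25461767  0.37280898]
```

View pics/w1.png

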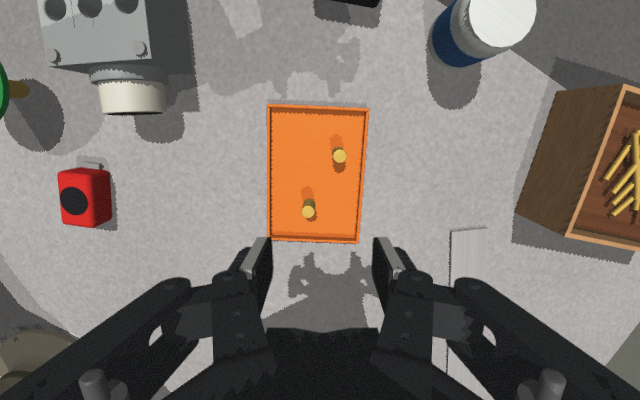

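The wrist view shows the tray with plunger tops at (339,155) and (308,211), and the valve's edge at upper left. I'm measuring both plungers.

```bash
cat > pl.py <<'E'
from h import *
f=np.load('w1.npz'); c=[f[k] for k in 'KDRt']; im,P=f['im'],f['P']; Z=P[...,2]
hsv=cv2.cvtColor(im,cv2.COLOR_RGB2HSV); H,S,V=[hsv[...,i] for i in range(3)]
for u,v in((339,157),(308,211)):
    m=np.zeros(Z.shape,bool); m[v-16:v+16,u-14:u+14]=1; 
    a=m&(Z>.034)&(Z<.046); b=m&(H>17)&(H<35)&(V>150)
    for k in(a,b):
        ys,xs=np.nonzero(k); q=plane(c,np.c_[xs,ys],.04); e=(q.max(0)+q.min(0))/2
        print(len(xs),xs.mean().round(1),ys.mean().round(1),np.median(Z[k]).round(4),q.mean(0)[:2].round(4),e[:2].round(4),(q.max(0)-q.min(0))[:2].round(4))
E
python3 pl.py
```

```text
155 338.8 155.5 0.0393 [ 0.5425 -0.2859] [ 0.5424 -0.2859] [0.0155 0.0151]
143 339.1 155.6 0.0394 [ 0.5426 -0.2863] [ 0.5426 -0.2861] [0.0148 0.0147]
142 307.1 210.9 0.0393 [ 0.4686 -0.2774] [ 0.4689 -0.2776] [0.0164 0.0154]
124 307.7 211.3 0.0394 [ 0.4684 -0.2782] [ 0.4683 -0.2784] [0.0144 0.0147]
```

```bash
python3 -m handwheel '[[[0.03,0.019,0.02,0],[0,0,0.035,0],[0,0,0.035,0],[0,0,0.03,0],[0,0,0,0]]]' >/dev/null; python3 -m handwheel '[[[0,0,0.03,0],[0,0,0,0],[0,0,0,0]]]' >/dev/null;  python3 go.py 0.5425 -0.286 0.036
```

```text
t 1.9833 p [ 0.5412 -0.2878  0.0992] yaw 22.5 need [ 0.0019 -0.0011  0.0632] ft [ 0.7 -1.   0.1] w 0.0509
```

```bash
python3 -m handwheel '[[[0.002,-0.001,0.02,0],[0,0,0.02,0],[0,0,0.02,0],[0,0,0.003,0],[0,0,0,0]]]' >/dev/null; python3 -m handwheel '[[[0,0,0,0],[0,0,0,0]]]' >/dev/null;  python3 go.py 0.5425 -0.286 0.036; python3 -m handwheel '[[[0,0,0,0],[0,0,0,0],[0,0,0,0],[0,0,0,0]]]' 0 30; python3 go.py 0.5425 -0.286 0.036; python3 -m handwheel '[[[0,0,-0.03,0],[0,0,-0.03,0],[0,0,-0.03,0],[0,0,-0.03,0],[0,0,0,0]]]';python3 go.py 0.587 -0.021 0.2
python3 - <<'E'
from h import *
c,im,d=grab('wrist'); save('w2.png',im); np.savez('w2.npz',im=im,d=d,P=cloud(c,d),K=c[0],D=c[1],R=c[2],t=c[3])
E
```

```text
t 2.5667 p [ 0.5438 -0.2862  0.0375] yaw 22.56 need [-0.0012 -0.0007  0.0015] ft [-0.4 -0.1 -0.4] w 0.0517
time_s: 2.9
position: [0.5433, -0.2855, 0.036]
tool_rot: [[0.923, 0.384, 0.001], [0.384, -0.923, -0.0], [0.0, 0.001, -1.0]]
ft_force: [-1.7, 0.6, 4.4]
grip_width: 0.0146
t 2.9 p [ 0.5433 -0.2855  0.036 ] yaw 22.56 need [-0.0009  0.0001 -0.    ] ft [-1.7  0.6  4.4] w 0.0146
time_s: 3.32
position: [0.5448, -0.2867, 0.1615]
tool_rot: [[0.923, 0.384, 0.008], [0.384, -0.923, -0.006], [0.005, 0.009, -1.0]]
ft_force: [0.9, -1.4, -0.2]
grip_width: 0.0146
t 3.3167 p [ 0.5448 -0.2867  0.1615] yaw 22.58 need [ 0.1411 -0.2288 -0.0399] ft [ 0.9 -1.4 -0.2] w 0.0146
```

View pics/w2.png

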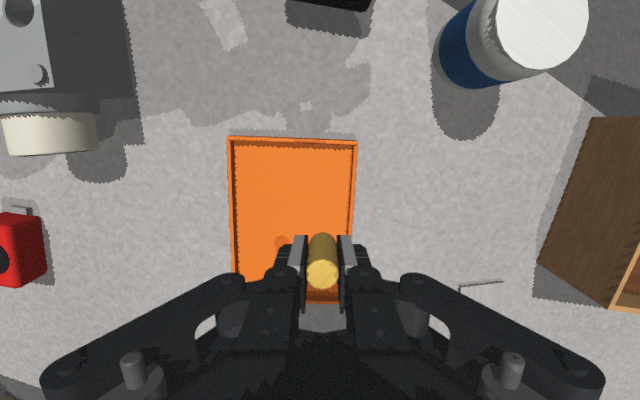

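Plunger held firmly between the pads at (322,270). I'm taking it over the valve and looking at bores and plunger in the same picture.

```bash
python3 -m handwheel '[[[0,0,-0.03,0],[0.01,-0.02,-0.018,0],[0.02,-0.04,0,0],[0.02,-0.04,0,0],[0.02,-0.04,0,0]]]' >/dev/null; python3 -m handwheel '[[[0.01,-0.04,0,0],[0.01,-0.03,0,0],[0.001,-0.02,0,0],[0,0,0,0],[0,0,0,0]]]'; python3 -m handwheel '[[[0,0,0,0],[0,0,0,0]]]' >/dev/null
python3 go.py 0.587 -0.021 0.2 24
cat > v.py <<'E'
import sys
from h import *
n=sys.argv[1]; c,im,d=grab('wrist'); save(n+'.png',im); np.savez(n+'.npz',im=im,d=d,P=cloud(c,d),K=c[0],D=c[1],R=c[2],t=c[3],p=env.observe()['position'])
E
python3 v.py w3
```

```text
time_s: 4.2
position: [0.5378, -0.0464, 0.2025]
tool_rot: [[0.923, 0.385, -0.002], [0.385, -0.923, 0.0], [-0.001, -0.001, -1.0]]
ft_force: [0.3, -0.5, -0.5]
grip_width: 0.0151
t 4.3667 p [ 0.5384 -0.0483  0.2028] yaw 22.49 need [ 0.0554 -0.0066  0.0027] ft [-1.1 -0.  -0.2] w 0.0147
roll -0.0263
```

View pics/w3.png

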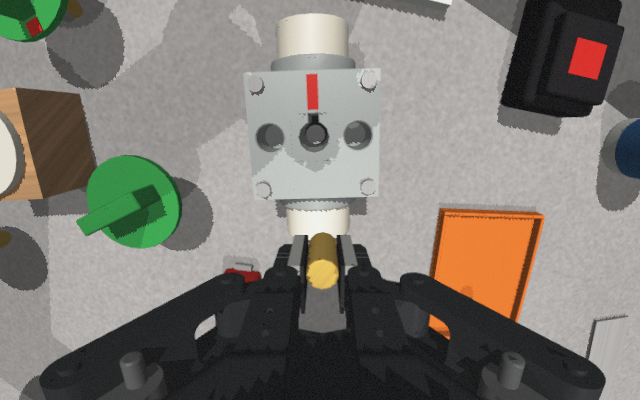

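```bash
cat > bore.py <<'E'
import sys
from h import *
f=np.load(sys.argv[1]+'.npz'); c=[f[k] for k in 'KDRt']; im,P,p=f['im'],f['P'],f['p']; Z=P[...,2]
hsv=cv2.cvtColor(im,cv2.COLOR_RGB2HSV); H,S,V=[hsv[...,i] for i in range(3)]
face=((Z>.086)&(Z<.0965)&(P[...,0]>.5)&(P[...,1]>-.1)&(P[...,1]<.06)).astype(np.uint8)
n,l,s,ce=cv2.connectedComponentsWithStats(face); i=1+s[1:,4].argmax(); face=(l==i).astype(np.uint8)
cn=cv2.findContours(face,cv2.RETR_CCOMP,cv2.CHAIN_APPROX_NONE); 
ys,xs=np.nonzero(face); q=plane(c,np.c_[xs,ys],.09); print('face rect',cv2.minAreaRect((q[:,:2]*1000).astype(np.float32)),'z',np.median(Z[face>0]))
out=[]
for k,h in zip(cn[0],cn[1][0]):
    if h[3]>=0 and cv2.contourArea(k)>100:
        m=np.zeros_like(face); cv2.drawContours(m,[k],-1,1,-1); m&=1-face
        ys,xs=np.nonzero(m); q=plane(c,np.c_[xs,ys],.09)[:,:2]
        (a,b),r=cv2.minEnclosingCircle((q*1000).astype(np.float32))
        print('hole',len(xs),(xs.mean().round(1),ys.mean().round(1)),'mean',q.mean(0).round(4),'circ',round(a,1),round(b,1),round(r,1)); out.append(q.mean(0))
b=(H>15)&(H<36)&(S>80)&(V>120)&(abs(Z-p[2]-.004)<.006); b[:, :290]=0;b[:,350:]=0
ys,xs=np.nonzero(b)
if len(xs):
    zt=np.median(Z[b]); q=plane(c,np.c_[xs,ys],zt); r=cv2.minEnclosingCircle((q[:,:2]*1000).astype(np.float32))
    print('held top z',zt,'n',len(xs),'mean',q.mean(0).round(4),r,'tcp',p.round(4))
r=((H<6)|(H>174))&(S>150)&(abs(Z-.09)<.006)&(face|True).astype(bool)&(P[...,1]<.06)&(P[...,1]>-.1)&(P[...,0]<.7)
ys,xs=np.nonzero(r); q=plane(c,np.c_[xs,ys],.09); print('stripe',q.mean(0),cv2.minAreaRect((q[:,:2]*1000).astype(np.float32)))
E
python3 bore.py w3
```

```text
face rect ((587.1095581054688, -21.01513671875), (100.193603515625, 104.14340209960938), 24.146198272705078) z 0.08952930227975786
hole 588 (np.float64(270.3), np.float64(137.6)) mean [0.5734 0.0103] circ 573.3 10.2 10.9
hole 597 (np.float64(357.0), np.float64(135.0)) mean [ 0.6014 -0.0524] circ 601.3 -52.3 10.9
hole 760 (np.float64(313.5), np.float64(134.2)) mean [ 0.5888 -0.0204] circ 590.0 -19.1 15.0
held top z 0.20613479833674 n 835 mean [ 0.5386 -0.0483  0.2061] ((538.8968505859375, -48.4576530456543), 8.700589179992676) tcp [ 0.5384 -0.0483  0.2029]
stripe [ 0.61804045 -0.00719536  0.09      ] ((617.920166015625, -7.184178352355957), (24.4259033203125, 7.532191753387451), 25.12566566467285)
```

Both holes measure 22 mm across and sit 69 mm apart, and their midpoint matches the face centre. The held plunger is within 0.5 mm of the TCP. I'm placing it in the right bore.

```bash
python3 -m handwheel '[[[0.02,0.01,0,0],[0.02,0.01,0,0],[0.0165,0.008,0.01,0],[0,0,0.02,0],[0,0,0.02,0]]]' >/dev/null; python3 -m handwheel '[[[0,0,0.01,0],[0,0,0,0],[0,0,0,0],[0,0,0,0]]]' >/dev/null;  python3 go.py 0.6012 -0.0524 0.111
```

```text
t 5.1667 p [ 0.6017 -0.0519  0.1445] yaw 22.54 need [-0.0007  0.0003  0.0335] ft [ 0.1  0.1 -0.2] w 0.0143
```

```bash
python3 -m handwheel '[[[-0.0005,0,0.01,0],[0,0,0.01,0],[0,0,0.007,0],[0,0,0.005,0],[0,0,0,0]]]'; python3 -m handwheel '[[[0,0,0,0],[0,0,0,0]]]' >/dev/null;  python3 go.py 0.6012 -0.0524 0.111
```

```text
time_s: 5.58
position: [0.6001, -0.0515, 0.1098]
tool_rot: [[0.923, 0.384, -0.002], [0.384, -0.923, 0.001], [-0.002, -0.002, -1.0]]
ft_force: [-0.5, 0.2, -0.2]
grip_width: 0.0146
t 5.75 p [ 0.6009 -0.0517  0.1116] yaw 22.57 need [-0.      0.0008  0.0006] ft [ 0.9 -1.3 -0.5] w 0.0149
```

```bash
python3 -m handwheel '[[[0,0,0,0],[0,0,0,0],[0,0,0,0],[0,0,-0.02,0],[0,0,-0.035,0]]]' 40 >/dev/null; python3 -m handwheel '[[[-0.02,-0.008,-0.035,0],[-0.02,-0.01,0,0],[-0.016,-0.01,0,0],[0,0,0,0],[0,0,0,0]]]'; python3 v.py w4; python3 bore.py w4
python3 - <<'E'
from h import *
f=np.load('w4.npz'); P=f['P']
for q in((.6014,-.0524),(.5734,.0103)):
    m=np.hypot(P[...,0]-q[0],P[...,1]-q[1])<.007; m&=P[...,2]<.13; print(np.percentile(P[...,2][m],[10,50,90]).round(4),m.sum())
save('c4.png',cv2.resize(f['im'][60:210,230:400],None,fx=3.5,fy=3.5,interpolation=cv2.INTER_CUBIC))
E
python3 go.py 0.4686 -0.2778 0.1
```

```text
time_s: 6.58
position: [0.538, -0.0472, 0.2019]
tool_rot: [[0.924, 0.384, 0.001], [0.384, -0.924, -0.0], [0.001, 0.001, -1.0]]
ft_force: [0.5, -0.6, 0.2]
grip_width: 0.0345
face rect ((587.1171264648438, -21.075836181640625), (100.16326904296875, 104.29155731201172), 24.125019073486328) z 0.0895162560314286
hole 585 (np.float64(271.5), np.float64(137.9)) mean [0.5733 0.0103] circ 573.3 10.2 10.8
hole 597 (np.float64(358.3), np.float64(135.4)) mean [ 0.6013 -0.0522] circ 601.4 -52.2 11.0
hole 780 (np.float64(314.8), np.float64(134.3)) mean [ 0.5889 -0.0203] circ 590.2 -19.6 15.2
stripe [ 0.61812545 -0.00708306  0.09      ] ((617.67236328125, -7.110651016235352), (24.775270462036133, 7.5752339363098145), 22.482500076293945)
[0.0863 0.0874 0.0882] 241
[0.0505 0.0515 0.0523] 172
t 6.6333 p [ 0.5386 -0.0474  0.2016] yaw 22.56 need [-0.1531  0.1859  0.1016] ft [ 0.8 -0.6 -0.7] w 0.034
```

View pics/c4.png

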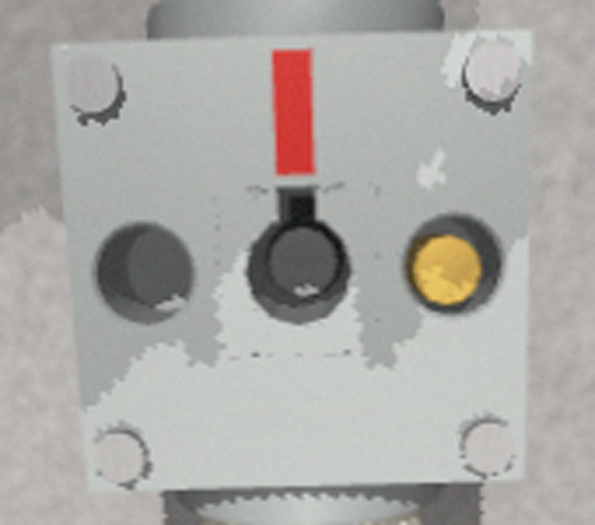

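The plunger stands in the right bore: gold disc at (446,268) in the crop, top at z 0.0875. Now the second one.

```bash
python3 -m handwheel '[[[-0.025,0.03,0,0],[-0.025,0.03,0,0],[-0.025,0.03,0,0],[-0.025,0.03,0,0],[-0.025,0.03,0,0]]]' 60 >/dev/null; python3 -m handwheel '[[[-0.028,0.036,0.02,0],[0,0,0.04,0],[0,0,0.03,0],[0,0,0,0],[0,0,0,0]]]'>/dev/null; python3 -m handwheel '[[[0,0,0,0]]]' >/dev/null; python3 go.py 0.4685 -0.2779 0.036
```

```text
t 7.55 p [ 0.4715 -0.2711  0.1161] yaw 22.6 need [-0.0054  0.005   0.0801] ft [-0.1 -0.5 -0.3] w 0.0512
```

```bash
python3 -m handwheel '[[[-0.0055,0.005,0.02,0],[0,0,0.02,0],[0,0,0.02,0],[0,0,0,0],[0,0,0,0]]]'>/dev/null; python3 go.py 0.4685 -0.2779 0.036;  python3 -m handwheel '[[[0,0,0.015,0],[0,0,0.005,0],[0,0,0,0],[0,0,0,0],[0,0,0,0]]]'>/dev/null; python3 go.py 0.4685 -0.2779 0.036
```

```text
t 7.9667 p [ 0.468  -0.2775  0.056 ] yaw 22.61 need [0.0003 0.0005 0.02  ] ft [ 0.2 -0.2  0.3] w 0.0512
t 8.3833 p [ 0.4676 -0.2776  0.0357] yaw 22.58 need [ 0.0007  0.0006 -0.0003] ft [-0.2  0.   0.1] w 0.0513
```

```bash
python3 -m handwheel '[[[0,0,0,0],[0,0,0,0],[0,0,0,0],[0,0,0,0],[0,0,-0.02,0]]]' 0 30; python3 -m handwheel '[[[0,0,-0.03,0],[0,0,-0.035,0],[0,0,-0.04,0],[0,0,-0.04,0],[0.025,-0.03,0,0]]]'>/dev/null; python3 -m handwheel '[[[0.025,-0.03,0,0],[0.025,-0.03,0,0],[0.025,-0.03,0,0],[0.025,-0.03,0,0],[0.025,-0.03,0,0]]]'>/dev/null; python3 -m handwheel '[[[0.004,-0.01,0,0],[0,0,0,0],[0,0,0,0],[0,0,0,0]]]'>/dev/null; python3 v.py w5; python3 bore.py w5; python3 go.py 0.5734 0.0102 0.145
```

```text
time_s: 8.8
position: [0.4659, -0.2763, 0.0523]
tool_rot: [[0.924, 0.384, -0.004], [0.384, -0.924, 0.004], [-0.002, -0.005, -1.0]]
ft_force: [-0.7, 0.5, -2.0]
grip_width: 0.0148
face rect ((587.1201171875, -21.110633850097656), (100.13790893554688, 104.36426544189453), 24.113027572631836) z 0.08952035037525635
hole 604 (np.float64(275.9), np.float64(137.5)) mean [0.5733 0.0103] circ 573.2 10.4 10.8
hole 609 (np.float64(363.8), np.float64(135.0)) mean [ 0.6014 -0.0523] circ 601.2 -52.4 10.8
hole 799 (np.float64(319.7), np.float64(133.9)) mean [ 0.5889 -0.0203] circ 590.3 -19.0 15.2
held top z 0.20380275909285234 n 881 mean [ 0.5378 -0.0432  0.2038] ((538.343017578125, -43.52486038208008), 9.146100044250488) tcp [ 0.5363 -0.044   0.1995]
stripe [ 0.61808669 -0.00717533  0.09      ] ((617.7079467773438, -7.056953430175781), (24.485483169555664, 7.482577800750732), 22.55240249633789)
t 10.0167 p [ 0.5363 -0.044   0.1995] yaw 22.47 need [ 0.0551 -0.0359  0.0545] ft [-0.3  0.7  0.1] w 0.0148
```

```bash
python3 -m handwheel '[[[0.02,-0.015,0,0],[0.02,-0.015,0,0],[0.013,-0.006,0.015,0],[0,0,0.02,0],[0,0,0.02,0]]]' >/dev/null; python3 -m handwheel '[[[0,0,0,0],[0,0,0,0],[0,0,0,0]]]' >/dev/null;  python3 go.py 0.5718 0.0096 0.112
```

```text
t 10.6833 p [0.572  0.0099 0.1457] yaw 22.49 need [-0.0004  0.0001  0.0337] ft [-0.3  0.3 -0.4] w 0.0147
```

```bash
python3 -m handwheel '[[[0,0,0.01,0],[0,0,0.01,0],[0,0,0.008,0],[0,0,0.005,0],[0,0,0,0]]]'; python3 -m handwheel '[[[0,0,0,0],[0,0,0,0]]]' >/dev/null;  python3 go.py 0.5718 0.0096 0.112
```

```text
time_s: 11.1
position: [0.571, 0.0109, 0.1102]
tool_rot: [[0.923, 0.384, -0.002], [0.384, -0.923, 0.0], [-0.002, -0.001, -1.0]]
ft_force: [0.3, 1.1, -0.4]
grip_width: 0.0145
t 11.2667 p [0.5718 0.0108 0.1119] yaw 22.57 need [-0.0005  0.0011 -0.0001] ft [ 0.  -0.3 -0.4] w 0.0143
```

```bash
python3 -m handwheel '[[[0,0,0,0],[0,0,0,0],[0,0,0,0],[0,0,-0.02,0],[0,0,-0.035,0]]]' 40 >/dev/null; python3 -m handwheel '[[[-0.02,0.01,-0.035,0],[-0.02,0.01,0,0],[-0.016,0.01,0,0],[0,0,0,0],[0,0,0,0]]]'; python3 v.py w6; python3 bore.py w6
python3 - <<'E'
from h import *
f=np.load('w6.npz'); P=f['P']
hsv=cv2.cvtColor(f['im'],cv2.COLOR_RGB2HSV)
for q in((.6014,-.0524),(.5734,.0103)):
    m=np.hypot(P[...,0]-q[0],P[...,1]-q[1])<.009; m&=(P[...,2]<.13)&(hsv[...,1]>100); print(np.percentile(P[...,2][m],[10,50,90]).round(4),m.sum(),P[m].mean(0).round(4))
E
python3 go.py 0.4635 0.259 0.25 17
```

```text
time_s: 12.1
position: [0.5312, -0.0388, 0.202]
tool_rot: [[0.924, 0.382, 0.001], [0.382, -0.924, -0.0], [0.001, 0.0, -1.0]]
ft_force: [0.3, 0.9, 0.5]
grip_width: 0.0341
face rect ((586.9044799804688, -21.142807006835938), (99.77951049804688, 104.2240982055664), 24.19481086730957) z 0.08952174019753051
hole 596 (np.float64(284.4), np.float64(133.9)) mean [0.5733 0.0103] circ 573.2 10.2 10.8
hole 600 (np.float64(371.7), np.float64(131.4)) mean [ 0.6014 -0.0523] circ 601.2 -52.4 10.9
hole 820 (np.float64(327.6), np.float64(130.2)) mean [ 0.5888 -0.0199] circ 589.9 -19.0 15.2
stripe [ 0.61810245 -0.00727045  0.09      ] ((618.25048828125, -7.157018661499023), (24.629989624023438, 7.5891900062561035), 22.902267456054688)
[0.0859 0.0873 0.0883] 328 [ 0.6001 -0.0516  0.0869]
[0.0854 0.0872 0.0882] 339 [0.5732 0.0096 0.0862]
t 12.15 p [ 0.5315 -0.0383  0.2017] yaw 22.53 need [ 0.0511 -0.3007 -0.0483] ft [0.8 0.6 0.1] w 0.034
roll 0.0965
```

Both plungers' tops are at z ≈ 0.087, within 1.5 mm of their bore centres. On to the stem.

```bash
python3 -m handwheel '[[[0,-0.01,-0.035,0],[0,-0.03,-0.03,0],[0,-0.035,0,0],[0,-0.035,0,0],[0,-0.035,0,0]]]' 60 >/dev/null; python3 -m handwheel '[[[0,-0.035,0,0],[0,-0.035,0,0],[0,-0.035,0,0],[0,-0.03,0,0],[0,-0.02,0,0]]]'>/dev/null;python3 -m handwheel '[[[0,0,0,0],[0,0,0,0],[0,0,0,0]]]'>/dev/null; python3 v.py w7; python3 go.py 0.4635 0.259 0.1 17
```

```text
t 13.2833 p [0.4169 0.2378 0.2659] yaw 22.54 need [ 0.0512 -0.0017  0.1659] ft [-0.1 -0.1  0.4] w 0.0513
roll 0.0967
```

View pics/w7.png

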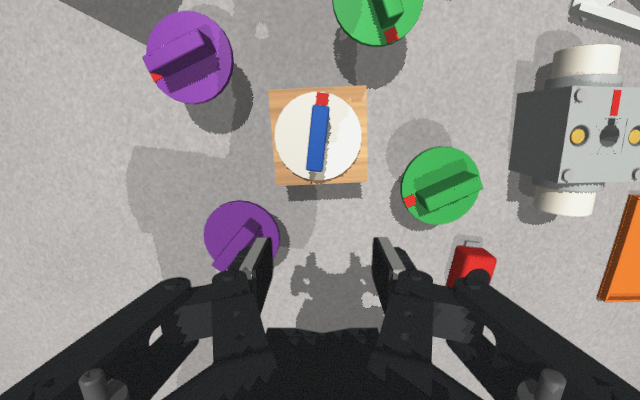

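The blue handle is at (317,138) on the white collar (318,136), with the red square at (322,99), so it is the right one. Measuring pose.

```bash
cat > stem.py <<'E'
import sys
from h import *
f=np.load(sys.argv[1]+'.npz'); c=[f[k] for k in 'KDRt']; im,P=f['im'],f['P']; Z=P[...,2]
hsv=cv2.cvtColor(im,cv2.COLOR_RGB2HSV); H,S,V=[hsv[...,i] for i in range(3)]
near=np.hypot(P[...,0]-.463,P[...,1]-.26)<.06
def rect(k,m,z):
    ys,xs=np.nonzero(m); q=plane(c,np.c_[xs,ys],z); print(k,len(xs),q.mean(0)[:2].round(4),cv2.minAreaRect((q[:,:2]*1000).astype(np.float32)),'z',np.median(Z[m]).round(4)); return q.mean(0)
b=near&(H>100)&(H<130)&(S>120)
h=rect('handle top',b&(Z>.112)&(Z<.122),.117)
w=near&(Z>.077)&(Z<.09); ys,xs=np.nonzero(w|b); q=plane(c,np.c_[xs,ys],.083)
ys,xs=np.nonzero(w); q=plane(c,np.c_[xs,ys],.083); r=cv2.minEnclosingCircle((q[:,:2]*1000).astype(np.float32)); print('collar',r,np.median(Z[w]))
rd=rect('red',near&((H<6)|(H>174))&(S>150)&(Z<.09),.083)
o=np.array(r[0])/1000
for n,ce in(('collar',o),('handle',h[:2])): print(n,'yaw',np.degrees(np.arctan2(*(rd[:2]-ce)[::-1])))
E
python3 stem.py w7
```

```text
handle top 1052 [0.4639 0.2622] ((463.1250305175781, 262.0125732421875), (58.57221221923828, 14.84348201751709), 15.925994873046875) z 0.1164
collar ((469.1344909667969, 258.2016296386719), 51.279117584228516) 0.08249641413728276
red 127 [0.4996 0.2725] ((499.6436767578125, 272.3997802734375), (11.123332977294922, 10.886785507202148), 15.749719619750977) z 0.0838
collar yaw 25.162359424435262
handle yaw 16.10522797428262
```

```bash
python3 -m handwheel '[[[0,0,0,0.115],[0.02,0,0.02,0],[0.03,0,0.03,0],[0,0,0.03,0],[0,0,0,0]]]'>/dev/null; python3 -m handwheel '[[[0,0,0,0],[0,0,0,0]]]'>/dev/null; python3 go.py 0.4635 0.262 0.106 16
```

```text
t 13.8667 p [0.4645 0.2515 0.1882] yaw 15.93 need [ 0.0018 -0.0104  0.0822] ft [0.1 0.  0.6] w 0.0513
roll -0.0012
```

```bash
python3 -m handwheel '[[[0.002,-0.0105,0,0],[0,0,0.02,0],[0,0,0.02,0],[0,0,0.015,0],[0,0,0,0]]]'>/dev/null; python3 -m handwheel '[[[0,0,0,0],[0,0,0,0]]]'>/dev/null; python3 go.py 0.4635 0.262 0.106 16;  python3 -m handwheel '[[[0,0,0.015,0],[0,0,0.012,0],[0,0,0,0],[0,0,0,0],[0,0,0,0]]]'>/dev/null; python3 go.py 0.4635 0.262 0.106 16
```

```text
t 14.45 p [0.4637 0.263  0.1334] yaw 15.99 need [-0.0005  0.0009  0.0274] ft [ 1.2 -0.3  0.2] w 0.0513
roll -0.0002
t 14.8667 p [0.4637 0.2627 0.106 ] yaw 15.97 need [-0.0003  0.0006 -0.    ] ft [0.8 0.9 0.3] w 0.0512
roll -0.0004
```

```bash
python3 -m handwheel '[[[0,0.0005,0,0],[0,0,0,0],[0,0,0,0],[0,0,0,0],[0,0,0,0]]]' 0 90; python3 -m handwheel '[[[0,0,-0.01,0],[0,0,-0.02,0],[0,0,-0.03,0],[0,0,-0.03,0],[0,0,-0.03,0]]]'; python3 -m handwheel '[[[0,0,-0.02,-0.07],[0,0,0,-0.072],[0,0,0,0],[0,0,0,0]]]';  python3 go.py 0.5873 -0.021 0.2 24.1; python3 v.py w8
python3 - <<'E'
from h import *
s=env.observe();print(s['ft_force'],s['wrist_torque'])
E
```

```text
time_s: 15.28
position: [0.4634, 0.2621, 0.1054]
tool_rot: [[0.961, 0.275, 0.001], [0.275, -0.961, 0.0], [0.001, -0.0, -1.0]]
ft_force: [-0.7, -0.8, 5.8]
grip_width: 0.0145
time_s: 15.7
position: [0.4628, 0.2618, 0.2264]
tool_rot: [[0.961, 0.275, -0.001], [0.275, -0.961, -0.0], [-0.001, 0.0, -1.0]]
ft_force: [0.6, -0.3, -1.8]
grip_width: 0.0148
time_s: 16.03
position: [0.4628, 0.2619, 0.2445]
tool_rot: [[0.914, 0.407, -0.001], [0.407, -0.914, -0.0], [-0.001, -0.0, -1.0]]
ft_force: [0.1, -1.2, -2.0]
grip_width: 0.0149
t 16.0333 p [0.4628 0.2619 0.2445] yaw 23.99 need [-0.0012  0.309   0.0445] ft [ 0.1 -1.2 -2. ] w 0.0149
roll -0.0019
[ 0.93866336 -0.14379232 -1.69596796] [-0.01910819  0.02077767 -0.01416133]
```

View pics/w8.png

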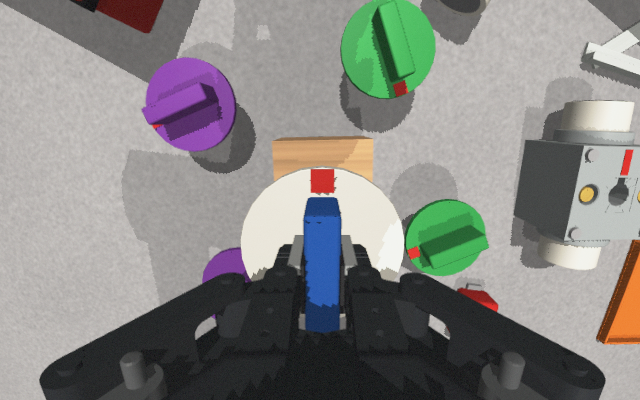

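The stem hangs level in the grip, with the red square at (322,181) straight ahead. I'm measuring its offset and tilt in the grip.

```bash
cat > held.py <<'E'
import sys
from scipy.optimize import least_squares
from h import *
f=np.load(sys.argv[1]+'.npz'); c=[f[k] for k in 'KDRt']; im,P,p=f['im'],f['P'],f['p']; Z=P[...,2]
R=np.array(env.observe()['tool_rot']); yaw=np.arctan2(R[1,0],R[0,0])
hsv=cv2.cvtColor(im,cv2.COLOR_RGB2HSV); H,S,V=[hsv[...,i] for i in range(3)]
zc=p[2]-.023
near=(np.hypot(P[...,0]-p[0],P[...,1]-p[1])<.06)&(abs(Z-zc)<.006)
w=near&(S<70)&(V>110)
rd=near&((H<6)|(H>174))&(S>150); bl=(H>100)&(H<130)&(S>120)&(abs(Z-p[2]-.011)<.006)
pts=P[w]; A=np.c_[pts[:,:2]-p[:2],np.ones(len(pts))]; k=np.linalg.lstsq(A,pts[:,2],rcond=None)[0]; print('collar z at axis',k[2].round(4),'tcp-z',(p[2]-k[2]).round(4),'slopes',k[:2].round(4),len(pts))
loc=lambda q:(q[:,:2]-p[:2])@np.array([[np.cos(yaw),-np.sin(yaw)],[np.sin(yaw),np.cos(yaw)]])  # x fwd, y left
m=(w|rd).astype(np.uint8); cs=max(cv2.findContours(m,cv2.RETR_EXTERNAL,cv2.CHAIN_APPROX_NONE)[0],key=cv2.contourArea).reshape(-1,2)
e=loc(plane(c,cs,k[2])); r=np.hypot(*e.T); e=e[(r>.04)&(r<.05)&(e[:,0]>.005)]
s=least_squares(lambda x:np.hypot(*(e-x).T)-.045,[0,0],loss='soft_l1',f_scale=.0005); print('axis in tool (fwd,left)',s.x.round(4),len(e),'rms',np.sqrt((s.fun**2).mean()))
for n,q,z in(('red',rd,k[2]),('blue',bl,p[2]+.011)):
    ys,xs=np.nonzero(q)
    if len(xs): L=loc(plane(c,np.c_[xs,ys],z)); print(n,L.mean(0).round(4),'max fwd',np.percentile(L[:,0],99.5).round(4),'ymid',((L[:,1].max()+L[:,1].min())/2).round(4))
    if n=='red': print('red yaw vs tool',np.degrees(np.arctan2(*(L.mean(0)-s.x)[::-1])).round(2))
E
python3 held.py w8
```

```text
collar z at axis 0.2217 tcp-z 0.0224 slopes [-0.006  -0.0035] 9596
axis in tool (fwd,left) [-0.0005 -0.0002] 215 rms 0.0005272310714913035
red [ 0.0374 -0.0002] max fwd 0.043 ymid -0.0002
red yaw vs tool 0.0
blue [ 0.0045 -0.0002] max fwd 0.0311 ymid 0.0
```

```bash
python3 -m handwheel '[[[0,0.015,0,0],[0,0.03,0,0],[0,0.033,0,0],[0,0.033,0,0],[0,0.033,0,0]]]' >/dev/null; python3 -m handwheel '[[[0,0.033,0,0],[0,0.033,0,0],[0,0.033,0,0],[0,0.03,0,0],[0,0.02,0,0]]]'>/dev/null; python3 -m handwheel '[[[0,0.01,0,0],[0,0,0,0],[0,0,0,0],[0,0,0,0],[0,0,0,0]]]'; python3 go.py 0.5877 -0.0208 0.2 24.1
```

```text
time_s: 17.33
position: [0.5865, -0.0132, 0.2447]
tool_rot: [[0.912, 0.41, -0.0], [0.41, -0.912, 0.0], [-0.0, -0.0, -1.0]]
ft_force: [0.1, 0.2, -1.8]
grip_width: 0.0149
t 17.3333 p [ 0.5865 -0.0132  0.2447] yaw 24.19 need [-0.002   0.0074  0.0447] ft [ 0.1  0.2 -1.8] w 0.0149
roll 0.0015
```

```bash
python3 -m handwheel '[[[-0.002,0.0075,0,0],[0,0,0.015,0],[0,0,0.015,0],[0,0,0.015,0],[0,0,0,0]]]' >/dev/null; python3 -m handwheel '[[[0,0,0,0],[0,0,0,0],[0,0,0,0]]]'; python3 go.py 0.5877 -0.0208 0.17 24.1; python3 v.py w9; python3 held.py w9
```

```text
time_s: 18.0
position: [0.5886, -0.0223, 0.2008]
tool_rot: [[0.913, 0.409, 0.002], [0.409, -0.913, -0.001], [0.002, 0.001, -1.0]]
ft_force: [-0.2, -0.5, -2.1]
grip_width: 0.0144
t 18.0 p [ 0.5886 -0.0223  0.2008] yaw 24.12 need [-0.0003 -0.0018  0.0308] ft [-0.2 -0.5 -2.1] w 0.0144
roll 0.0004
collar z at axis 0.1779 tcp-z 0.0228 slopes [-0.0034 -0.0037] 9601
axis in tool (fwd,left) [-0.0005 -0.0003] 217 rms 0.0005251465303043181
red [ 0.0375 -0.0003] max fwd 0.043 ymid -0.0002
red yaw vs tool 0.03
blue [ 0.0046 -0.0002] max fwd 0.0312 ymid -0.0002
```

```bash
python3 -m handwheel '[[[0,-0.0018,0.008,0],[0,0,0.008,0],[0,0,0.006,0],[0,0,0.004,0],[0,0,0,0]]]' >/dev/null; python3 -m handwheel '[[[0,0,0,0],[0,0,0,0]]]'; python3 go.py 0.5877 -0.0206 0.17 24.1
```

```text
time_s: 18.63
position: [0.5876, -0.0207, 0.1738]
tool_rot: [[0.913, 0.409, 0.0], [0.409, -0.913, -0.0], [0.0, 0.0, -1.0]]
ft_force: [-0.3, -0.5, -1.2]
grip_width: 0.0145
t 18.6333 p [ 0.5876 -0.0207  0.1738] yaw 24.11 need [ 0.0001 -0.      0.0038] ft [-0.3 -0.5 -1.2] w 0.0145
roll 0.0002
```

```bash
python3 -m handwheel '[[[0,0,0.004,0],[0,0,0.003,0],[0,0,0,0],[0,0,0,0]]]'; python3 -m handwheel '[[[0,0,0.003,0],[0,0,0.002,0],[0,0,0,0],[0,0,0,0]]]'; python3 go.py 0.5877 -0.0206 0.121 24.1
```

```text
time_s: 18.97
position: [0.5874, -0.0206, 0.1664]
tool_rot: [[0.913, 0.409, -0.0], [0.409, -0.913, 0.0], [-0.0, -0.0, -1.0]]
ft_force: [-0.4, -0.7, -1.5]
grip_width: 0.0146
time_s: 19.3
position: [0.5874, -0.0206, 0.1614]
tool_rot: [[0.913, 0.408, -0.0], [0.408, -0.913, 0.0], [-0.0, -0.0, -1.0]]
ft_force: [-0.2, -0.0, -2.3]
grip_width: 0.0146
t 19.3 p [ 0.5874 -0.0206  0.1614] yaw 24.11 need [0.0003 0.0001 0.0404] ft [-0.2 -0.  -2.3] w 0.0146
roll 0.0001
```

Key has slipped in (nose 21 mm deep, no resistance). I'll keep going down to the seat.

```bash
python3 -m handwheel '[[[0,0,0.006,0],[0,0,0.006,0],[0,0,0.006,0],[0,0,0.004,0],[0,0,0,0]]]'; python3 -m handwheel '[[[0,0,0.003,0],[0,0,0.003,0],[0,0,0.003,0],[0,0,0,0],[0,0,0,0]]]'; python3 go.py 0.5877 -0.0206 0.1205 24.1
```

```text
time_s: 19.72
position: [0.587, -0.0205, 0.1383]
tool_rot: [[0.913, 0.408, -0.002], [0.408, -0.913, 0.001], [-0.002, -0.001, -1.0]]
ft_force: [-0.2, 0.3, -1.4]
grip_width: 0.0146
time_s: 20.13
position: [0.5876, -0.0206, 0.1309]
tool_rot: [[0.913, 0.409, 0.001], [0.409, -0.913, -0.0], [0.001, 0.0, -1.0]]
ft_force: [-0.8, 0.3, 2.3]
grip_width: 0.0149
t 20.1333 p [ 0.5876 -0.0206  0.1309] yaw 24.11 need [ 0.0001 -0.      0.0104] ft [-0.8  0.3  2.3] w 0.0149
roll 0.0002
```

```bash
python3 -m handwheel '[[[0,0,0.003,0],[0,0,0.003,0],[0,0,0.002,0],[0,0,0,0],[0,0,0,0]]]'; python3 -m handwheel '[[[0,0,0.001,0],[0,0,0.001,0],[0,0,0,0],[0,0,0,0]]]'; python3 -m handwheel '[[[0,0,0.001,0],[0,0,0,0],[0,0,0,0]]]';python3 go.py 0.5877 -0.0206 0.1205 24.1
```

```text
time_s: 20.55
position: [0.5877, -0.0207, 0.1228]
tool_rot: [[0.913, 0.408, 0.001], [0.408, -0.913, -0.0], [0.001, 0.001, -1.0]]
ft_force: [0.5, 0.5, 5.6]
grip_width: 0.0146
time_s: 20.88
position: [0.5878, -0.0207, 0.121]
tool_rot: [[0.913, 0.408, 0.001], [0.408, -0.913, -0.0], [0.001, 0.001, -1.0]]
ft_force: [0.6, -0.5, 6.1]
grip_width: 0.0147
time_s: 21.13
position: [0.5879, -0.0208, 0.1204]
tool_rot: [[0.913, 0.409, 0.002], [0.409, -0.913, -0.0], [0.002, 0.001, -1.0]]
ft_force: [-0.5, -0.4, 7.5]
grip_width: 0.0146
t 21.1333 p [ 0.5879 -0.0208  0.1204] yaw 24.11 need [-0.0002 -0.0002 -0.0001] ft [-0.5 -0.4  7.5] w 0.0146
roll 0.0002
```

```bash
python3 -m handwheel '[[[0,0,0.001,0],[0,0,0,0],[0,0,0,0]]]'|grep -E 'pos|force'; python3 -m handwheel '[[[0,0,0.001,0],[0,0,0,0],[0,0,0,0],[0,0,0,0]]]'|grep -E 'pos|force'; python3 v.py w10; python3 held.py w10
```

```text
position: [0.588, -0.0208, 0.1204]
ft_force: [-3.8, -0.2, 15.2]
position: [0.5879, -0.0207, 0.1203]
ft_force: [-5.7, 0.8, 21.8]
collar z at axis 0.0977 tcp-z 0.0227 slopes [-0.0203 -0.0096] 10124
axis in tool (fwd,left) [-0.0006 -0.0002] 216 rms 0.0005247472227313156
red [ 0.0374 -0.0003] max fwd 0.043 ymid -0.0003
red yaw vs tool -0.1
blue [ 0.0046 -0.0001] max fwd 0.0311 ymid 0.0
```

```bash
sed 's/<.06)&(abs/<.042)\&(abs/' held.py > held2.py; python3 held2.py w10 | head -1; python3 held2.py w9|head -1; python3 -m handwheel '[[[0,0,0,0],[0,0,0,0],[0,0,0,0],[0,0,0,0],[0,0,0,0]]]'; python3 -c "
from h import *
f=np.load('top0.npz');c,im,d=grab('top');P0=f['P'];P=cloud(c,d)
for n,(u,v) in dict(tape=(333,268),tee=(258,135),batt=(398,140),can=(453,148),coupl=(210,148),square=(325,146)).items():
    s=np.s_[v-14:v+14,u-14:u+14]; print(n,np.abs(im[s].astype(int)-f['im'][s]).mean().round(1),np.median(np.abs(P[s][...,2]-P0[s][...,2])).round(4))
"
```

```text
collar z at axis 0.0975 tcp-z 0.0228 slopes [ 0.0002 -0.0009] 8099
collar z at axis 0.1779 tcp-z 0.0228 slopes [ 0.0017 -0.0014] 8073
time_s: 22.18
position: [0.588, -0.0208, 0.1204]
tool_rot: [[0.913, 0.409, 0.003], [0.409, -0.913, -0.001], [0.003, 0.002, -1.0]]
ft_force: [-6.8, -0.1, 23.4]
grip_width: 0.0145
tape 46.1 0.5129
tee 1.1 0.0018
batt 3.6 0.0018
can 1.4 0.0019
coupl 1.4 0.002
square 17.0 0.0038
```

View pics/w10.png

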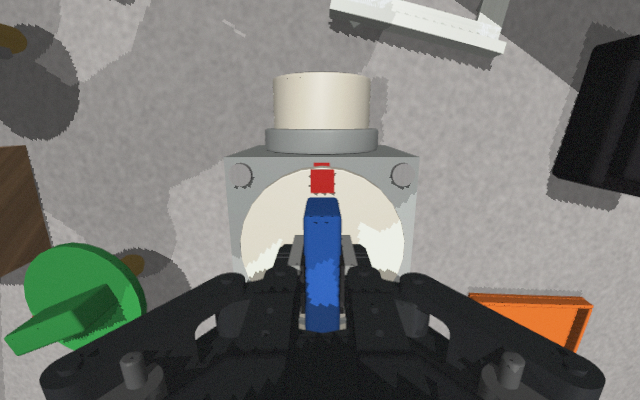

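The collar sits flat on the face with its red square (322,181) in line with the stripe (322,164). The tilt is about zero and the push steady at about 23 N. Handing in.

```bash
python3 -c "
from h import *
print(env.close_job())"
```

```text
the job is handed in; nothing more can be done
None
```

I dropped both plungers into their bores, then fitted the keyed stem and pushed it fully home. I handed the job in at about 22 s, still gripping the handle and pushing down.

**Checks that agreed:**
- **Plungers:** after release, both tops were at z ≈ 0.087, about 2 mm below the face as expected, and within 1.5 mm of their bore centres.
- **Key:** it slipped into the keyway at once, with no resistance at 21 mm depth. I had turned the stem about 8° before putting it in.
- **Stem position:** the collar's top was at 0.0975–0.0977 m (0.098 is fully home), and its axis was within about 0.5 mm of the bore's.
- **Push and grip:** the TCP stopped moving down at z 0.1204. The wrist force rose to a steady 23 N upwards, with about 7 N sideways. The grip was set to 90 N.

**Checks that disagreed or stayed open:**
- **Tilt:** my first fit gave about 0.02 rad. I put that down to screw heads in the mask; with them left out, the tilt was about 0.001 rad.
- **Bystanders:** the tee, battery, can and coupling looked unchanged from above. The arm hid the tape measure in the last top view. The square's picture changed somewhat, perhaps from the arm's shadow, and its depth differed by about 4 mm against 2 mm for the others. I noticed no contact with either.
- **Spring seat:** I never measured its travel; it follows from the collar's height.

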